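# Lock off the blaster's air valve and bleed its coupler

### The job

Make the sandblaster's air line safe for a nozzle change: on the valve with the long flat bar, push the plunger fully into its housing against the spring and, holding it in, slide the keeper fully across so that it stays trapped. Then bleed the line: pull the sleeve of the quick coupler fully back towards its white block, and let it spring fully forward again. Do not operate the valve with the round button, and do not shift or knock over the other things on the bench.

Things in the scene. Friction and masses are not known exactly. Their poses are not given: they have to be found in the camera images.
- flat_valve: Air valve to be locked: white block on a 125 x 100 mm base plate, its 90 x 96 mm top face sloping 30 degrees towards the robot, about 140 mm tall. It carries a plunger whose top is one long flat bar, between two cheeks, and a keeper. Origin: on the table, straight below the latch's middle (point flat_latch, 120 mm up); z up, y level along the slope.
- flat_latch (a point): Fixed LATCH frame of flat_valve: origin at the bar's top when out; z out of the sloping face along the plunger's axis (30 degrees from vertical, leaning to the robot), y level = the way the keeper slides to lock, x up the slope. Two fixed 96 mm long cheeks along y at x = 18 to 24 and -18 to -24 mm stand up to z = +20 mm: a tool must go in between them along the axis.
- flat_pad (a point): Place to press, on the top of the flat plunger; moves with it; axes as the latch frame. The top is a flat steel bar, 26 mm wide (x), 68 mm long (latch y -36 to +32 mm). This point lies at latch (0, -14, 0) mm with the plunger out: the bar runs 22 mm from it to -y and 46 mm to +y (the tab stands across above it, 26 to 29 mm from this point at the start).
- flat_plunger (a joint): How far the flat plunger is pressed in: 0 out, 0.014 m fully home. Spring: 3 N at rest, 8 N home; it springs out when let go unless trapped. An ear on each of its sides (latch y 18 to 32 mm) goes under the keeper's tongues. Trapped and let go, it rises against the tongues and stays at about 0.010 m.
- flat_keeper (a joint): Keeper of the flat plunger: starts at 0 to 0.003, fully across (locked) 0.016 m. Slides along latch +y with 1.5 N friction, stays where left. It passes over the ears only while the plunger is at least 0.011 m in, else it jams after a few mm. One tool can do both: press the bar down with shut fingers and, keeping it down, move along +y so that they push the tab.
- flat_tab (a point): Keeper's upright steel tab, a plate across the plunger, 30 mm wide (x), 6 mm thick, standing from 2 to 18 mm above the unpressed bar; it does not go down with the plunger. Point: middle of the top edge of the face to push (it looks to latch -y); latch y = 12 mm with the joint at 0, 28 mm when fully across. Axes as the latch frame.
- round_valve: A second valve, to be left alone: same block, cheeks, keeper and origin as flat_valve, but its plunger ends in a round steel button 26 mm across instead of the long flat bar.
- round_plunger (a joint): How far the round-button plunger is pressed: 0 out, 0.014 m home. To be left at 0.
- round_keeper (a joint): Keeper of the round-button plunger: starts at 0 to 0.003 m, to be left there.
- coupler: Fixed quick coupler, level, on a 90 x 135 mm base plate; its axis runs along y, 85 mm above the table. Rear (-y): white block 56 mm wide, y -65 to -35 mm, 105 mm tall, a dial gauge on it (to 118 mm). Front (+y): 30 mm wide bracket 100 mm tall, y 50 to 62 mm. Between them a brass tube 16 mm across with the sleeve. Origin on the table under the middle of the sleeve when forward.
- sleeve_mid (a point): Middle of the coupler's knurled steel sleeve, on its axis: 28 mm across, 34 mm long along the coupler's y, with a thin 34 mm collar 12 to 17 mm in front (+y) of this point. Moves with the sleeve; axes as body coupler.
- sleeve (a joint): How far the sleeve is pulled back, towards the white block (coupler -y): 0 forward, 0.010 m fully back. Spring: about 5 N at rest, 11 N fully back; it snaps forward when let go.
- grit_jar: Bystander: closed jar of blasting grit, 64 mm across, 110 mm tall. Origin at its underside.
- mix_bowl: Bystander: black rubber mixing bowl, 100 mm across, 50 mm tall. Origin at its underside.
- cast_ring: Bystander: thin steel casting ring (short tube) standing on end, 32 mm across, 45 mm tall. Origin at its underside.
- drop_bottle: Bystander: slim amber glass bottle with a black cap, 34 mm across, 130 mm tall. Origin at its underside.
- arch_model: Bystander: plaster model of a tooth arch, 60 x 55 x 28 mm. Origin at its underside.
- wax_knife: Bystander: spatula with a wooden handle, 170 mm long, lying flat. Origin at its underside.
- bristle_brush: Bystander: brush with a wooden handle, 160 mm long, lying flat. Origin at its underside.
Mind the look-alikes: they are no part of the job. What is shaped like the coupler but purple is not meant. What is shaped like the flat_valve but green is not meant.

How it is judged:
By the outcome, as a careful person would: the job done as asked, in the order asked, and still so for the second after the job is handed in, with the robot touching nothing.
It also fails if it takes over 48 s, if anything falls off the work surface, if the arm or the gripper's body presses on something with over 40 N, if the wrist force passes 120 N, or if a joint passes its speed limit or range.

### The arm

A 7-joint arm with a two-finger parallel gripper is mounted at the origin on the work surface. World frame = base frame: x ahead of the robot, y to its left, z up, the work surface at z = 0. Lengths are in m, angles in degrees, forces in N, time in s.
With the tool pointing down it reaches from about 0.425 to 0.875 m from the base axis. Payload 4.7 kg.
Tool frame: the origin (TCP) lies on the front face of the gripper's body, between the roots of the fingers; the fingertips stand 70 mm ahead of it and the grasp point (between the pads) lies 51 mm ahead of it; z points along the fingers, y is the direction in which the jaws open and shut (so a half turn about z gives the same grasp; the last joint's range is limited). The gripper opens to 87 mm and grips with 3 to 60 N. Pads are 19 mm wide; open, the fingers measure 117 mm over their backs; the gripper's body (75 mm by 190 mm) begins 51 mm behind the grasp point.
Start: joints at [0.808, 18.392, -4.016, 83.108, 1.295, 78.541, -3.26], TCP at [0.65, -0, 0.292] pointing down, gripper open.
Joint ranges: [-163.93, 163.93], [-17.29, 119.83], [-79.2, 71.16], [3.27, 140.29], [-89.18, 269.18], [5.43, 117.66], [-154.24, 154.24]. Speed limits (degrees/s): [147.25, 147.25, 180, 180, 180, 180, 180].

### API

Orientations are given as [roll, pitch, yaw] about the fixed x, y, z axes, in that order (R = Rz(yaw) Ry(pitch) Rx(roll)).
In Python, from cell import env gives the robot as it stands.
- The arm moves only by the tool drive_tool, never from a script. Its argument "commands" is a list of rows, each a list of 7 numbers: the shift along the tool's x, y, z in cm, then the turn, a rotation vector about the tool's x, y, z in degrees, then the opening, from 0 (shut) to 1 (fully open). In form: [[tx, ty, tz, rx, ry, rz, hand], ...]. A call has 1 to 20 rows; each row shifts and turns the commanded pose from where the row before left it, along the tool's axes as they then stand; what a row does not reach is not made up. A row lasts 1/12 s, in which the tool goes at most 41.7 mm and 7.16 degrees, less where a joint would pass 70% of its speed; a pose out of reach is approached as far as the arm can. A call is refused whole if a number of a shift passes 4.17 or a number of a turn 7.16, either way. A call with a gripper value outside its range is refused whole. The fingers move at their own pace and stop on an object; "force" is the grip in N (left out, the last holds). Time passes only in rows, so rows that do not move let the fingers close. It gives the time, the measured TCP pose, the force and the opening at its end, in the units of the state.
- env.get_obs(): the state, without advancing time (a new reading comes with each control period).
- env.read_camera(name): name is "scene" or "side" or "wrist"; returns a dict with "img" (480x640x3 uint8, blue, green, red), "mtx" (3x3 intrinsics, pixels), "pose" (4x4, takes a point from camera to world coordinates). Camera axes: x right, y down, z forward; pixel columns grow to the right and rows downward; lengths in m; the calibration is good to about 2 mm. A picture is of the moment at which its call begins. There is no depth.
- env.sign_off(): hands the job in, once; it reports no verdict.
The state is a dict: "time_s": time; "qpos": joint angles; "joint_velocities": joint speeds; "effort": joint torques, N m; "tool_pos": TCP position; "tool_rot": TCP orientation; "force": force on the tool from outside, world axes, zero at the start; "wrist_torque": the same for the moment, N m; "grip_width": finger opening in m.
Only numpy, scipy, OpenCV 4.12 (cv2) and the standard library are available. Lean on these libraries where they do the work, as an engineer would, in place of code of your own. Each camera call takes 0.05 s, during which the arm holds its last target.

## Working session

There is one attempt and no reset: what is moved stays moved. The work goes in short steps, Python scripts to look and compute and a tool call to move; the robot and the scene stay as the last step left them, time stands still between calls to the robot, and variables do not carry over. Pictures are saved under pics/ and viewed, and the job is handed in when it is done.

Besides the shell and the picture viewer there is one more tool, called after "Call:" in YAML: its name, and indented under it one key for each argument. drive_tool: Moves the arm, as the interface text tells. Its arguments: {"type":"object","properties":{"commands":{"type":"array"},"force":{"type":"number"}},"required":["commands"]}

```bash
mkdir -p pics; ls
python3 - <<'E'
from cell import env
import cv2,numpy as np
for n in ["scene","side","wrist"]:
    c=env.read_camera(n); cv2.imwrite(f"pics/{n}0.png",c["img"]); np.savez(f"pics/{n}0.npz",**c); print(n,c["mtx"].round(1).tolist(),c["pose"].round(4).tolist())
o=env.get_obs(); print(o)
E
```

```text
pics
scene [[444.3, 0.0, 317.2], [0.0, 444.3, 242.0], [0.0, 0.0, 1.0]] [[0.73, 0.3848, -0.5649, 1.1747], [0.6835, -0.4156, 0.6001, -0.517], [-0.0039, -0.8241, -0.5664, 0.7482], [0.0, 0.0, 0.0, 1.0]]
side [[460.6, 0.0, 320.6], [0.0, 460.6, 234.6], [0.0, 0.0, 1.0]] [[0.948, -0.203, 0.2451, 0.2441], [-0.3178, -0.5651, 0.7613, -0.7187], [-0.016, -0.7997, -0.6002, 0.768], [0.0, 0.0, 0.0, 1.0]]
wrist [[340.1, 0.0, 329.0], [0.0, 340.1, 241.2], [0.0, 0.0, 1.0]] [[1.0, 0.0007, -0.0015, 0.6502], [0.0002, -0.9551, -0.2964, 0.0816], [-0.0016, 0.2964, -0.9551, 0.3853], [0.0, 0.0, 0.0, 1.0]]
{'time_s': 0.15, 'qpos': array([ 0.80833471, 18.42877775, -4.01424151, 83.15804508,  1.29621793,
       78.54101576, -3.26091734]), 'joint_velocities': array([ 0.00991637, -0.13343528, -0.04512438, -0.13860216,  0.01355154,
        0.00863398,  0.00673941]), 'effort': array([ 2.16972071e-04, -4.91794288e+01, -4.04079035e-01, -3.12878716e+01,
       -6.39387709e-02,  4.04033612e-02,  9.90178205e-05]), 'tool_pos': array([ 6.49688800e-01, -6.62475097e-05,  2.91425502e-01]), 'tool_rot': array([-1.79917439e+02,  6.63984822e-03,  8.99991471e+01]), 'force': array([-0.0127362,  0.3283347, -0.2684275]), 'wrist_torque': array([ 0.02838132,  0.01013393, -0.00870999]), 'grip_width': 0.08693837938947674}
```

View pics/scene0.png

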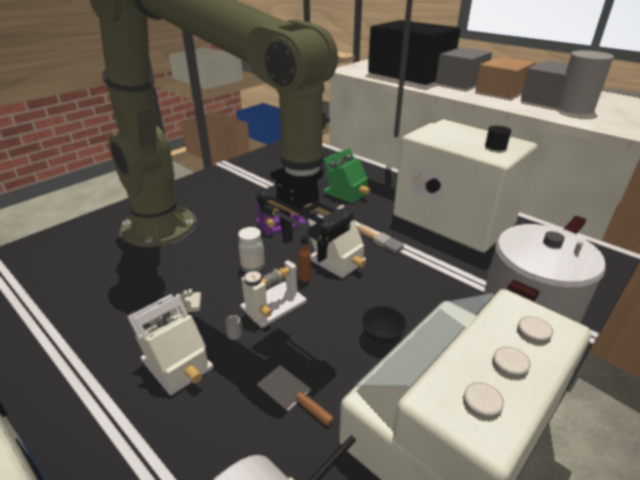

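View pics/side0.png

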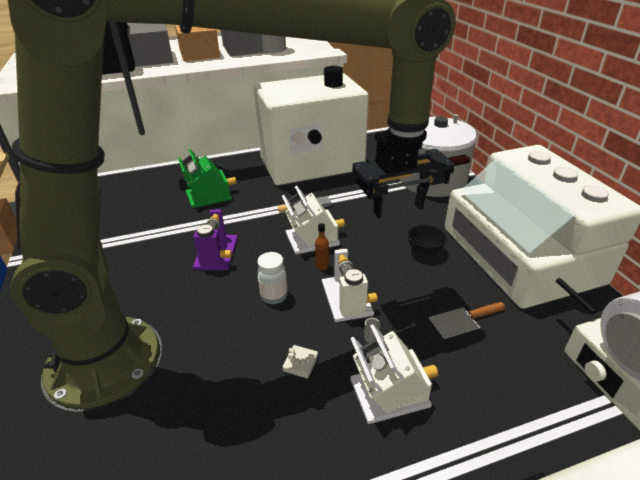

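View pics/wrist0.png

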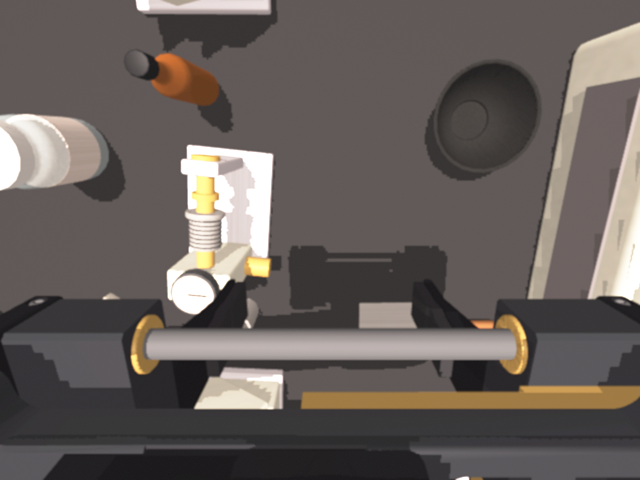

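Two white valves show at side (390,370) and (313,220), a green look-alike at (205,180), a white coupler at (347,285) and a purple look-alike at (213,245). I'll enlarge the white ones.

Run:
```python
import cv2,numpy as np
s=cv2.imread("pics/side0.png");c=cv2.imread("pics/scene0.png")
f=lambda im,x,y,w:cv2.resize(im[y:y+w*3//4,x:x+w],(400,300),interpolation=cv2.INTER_CUBIC)
cv2.imwrite("pics/crop1.png",np.vstack([np.hstack([f(s,340,320,110),f(s,270,175,110)]),np.hstack([f(c,125,285,110),f(c,290,195,110)])]))
```

```text
(no output)
```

View pics/crop1.png

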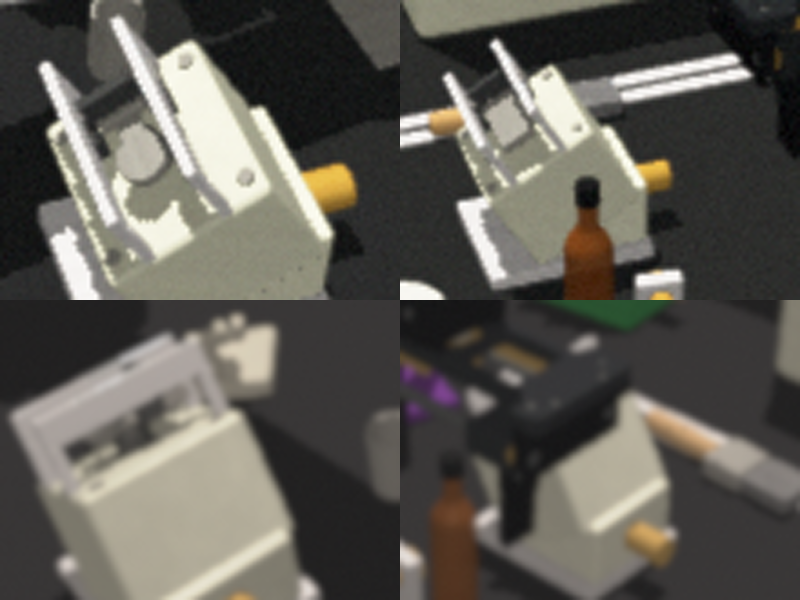

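The near valve (side 390,370) has a disc: that is round_valve. The far one (side 313,220) has a rectangular bar and is white, so it is flat_valve. The white coupler is at side (347,285). Next, rough positions.

```bash
cat > h.py <<'E'
import numpy as np,cv2
def ray(c,u,v):
    d=c["pose"][:3,:3]@np.linalg.solve(c["mtx"],np.array([u,v,1.]));return c["pose"][:3,3],d/np.linalg.norm(d)
def onz(c,u,v,z):
    o,d=ray(c,u,v);return (o+d*(z-o[2])/d[2]).round(4)
def tri(obs):
    A=np.zeros((3,3));b=np.zeros(3)
    for c,u,v in obs:
        o,d=ray(c,u,v);P=np.eye(3)-np.outer(d,d);A+=P;b+=P@o
    p=np.linalg.solve(A,b);res=[np.linalg.norm((np.eye(3)-np.outer(ray(c,u,v)[1],ray(c,u,v)[1]))@(p-c["pose"][:3,3])) for c,u,v in obs]
    return p.round(4),np.round(res,4)
def proj(c,P):
    P=np.atleast_2d(P);q=(P-c["pose"][:3,3])@c["pose"][:3,:3];q=q@c["mtx"].T;return q[:,:2]/q[:,2:]
def load(n): return dict(np.load(f"pics/{n}.npz"))
def cap(n,name):
    from cell import env
    c=env.read_camera(n);cv2.imwrite(f"pics/{name}.png",c["img"]);np.savez(f"pics/{name}.npz",**c);return c
E
python3 - <<'E'
from h import *
s=load("side0");c=load("scene0");w=load("wrist0")
print("flat base side pts z0",onz(s,295,249,0.0),onz(s,286,228,0),onz(s,339,247,0))
print("round base",onz(s,366,417,0),onz(s,429,407,0))
print("coupler wrist plate corners",[onz(w,*p,0.006) for p in [(189,147),(272,154),(266,255)]])
print("collar,sleeve",[onz(w,*p,0.085) for p in [(205,214),(205,235),(207,190)]])
print("bottle cap",onz(w,142,65,.13),"jar top",onz(w,25,155,.11),"arch",onz(s,300,362,.014),"ring",onz(s,372,325,.045),"bowl",onz(w,487,115,.05))
E
```

```text
flat base side pts z0 [0.4729 0.2177 0.    ] [0.4751 0.3181 0.    ] [0.5864 0.1862 0.    ]
round base [ 0.4599 -0.2955  0.    ] [ 0.5775 -0.3149 -0.    ]
coupler wrist plate corners [array([0.4989, 0.0699, 0.006 ]), array([0.5879, 0.0626, 0.006 ]), array([ 0.5751, -0.0533,  0.006 ])]
collar,sleeve [array([0.5378, 0.014 , 0.085 ]), array([ 0.5356, -0.0057,  0.085 ]), array([0.5419, 0.0357, 0.085 ])]
bottle cap [0.523  0.1273 0.13  ] jar top [0.4105 0.067  0.11  ] arch [ 0.3787 -0.1499  0.014 ] ring [ 0.5403 -0.133   0.045 ] bowl [0.7958 0.0999 0.05  ]
```

Call:
drive_tool:
  commands:
    - [2.6,-1.5,0,0,0,0,1]
    - [2.6,-1.5,0,0,0,0,1]
    - [2.6,-1.5,0,0,0,0,0.5]
    - [2.6,-1.5,0,0,0,0,0.2]
    - [2.6,-1.5,0,0,0,0,0]
    - [2.6,-1.5,0,0,0,0,0]
    - [2.6,-1.5,0,0,0,0,0]
    - [2.6,-1.5,0,0,0,0,0]
    - [0,0,0,0,0,0,0]
    - [0,0,0,0,0,0,0]
    - [0,0,0,0,0,0,0]
  force: 20

```text
time_s: 1.07
tool_pos: [0.5302, 0.2073, 0.2921]
tool_rot: [180.0, 0.1, 90.0]
force: [-0.5, -0.5, 0.7]
grip_width: 0.0351
```

Run:
```python
from h import *
from cell import env
cap("wrist","w1");cap("scene","c1");o=env.get_obs();print(o['tool_pos'],o['tool_rot'],o['grip_width'],o['time_s'])
```

```text
[0.53074815 0.20633647 0.29204579] [1.79999571e+02 4.63291916e-02 8.98568996e+01] 0.026978176399372927 1.1667
```

View pics/w1.png

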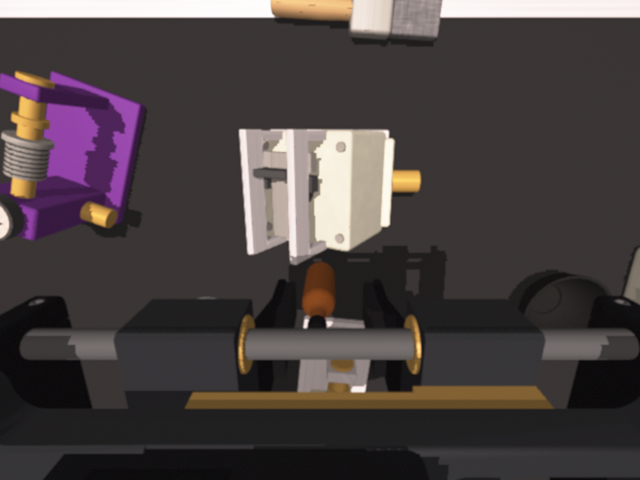

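The wrist picture shows the flat valve at x 240-420, y 128-260, with the two cheeks seen on edge at columns ~255 and ~300 and the dark tab at (285,175).

Run:
```python
from h import *
im=cv2.imread("pics/w1.png")[115:275,225:425]
im=cv2.resize(im,(800,640),interpolation=cv2.INTER_CUBIC)[:600]
im=cv2.convertScaleAbs(im,alpha=1.0)
for k in range(0,800,80): cv2.putText(im,str(225+k//4),(k,10),0,.35,(0,255,255),1);cv2.line(im,(k,0),(k,4),(0,255,255),1)
for k in range(0,600,80): cv2.putText(im,str(115+k//4),(0,k+10),0,.35,(0,255,255),1)
cv2.imwrite("pics/w1crop.png",im)
```

```text
(no output)
```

View pics/w1crop.png

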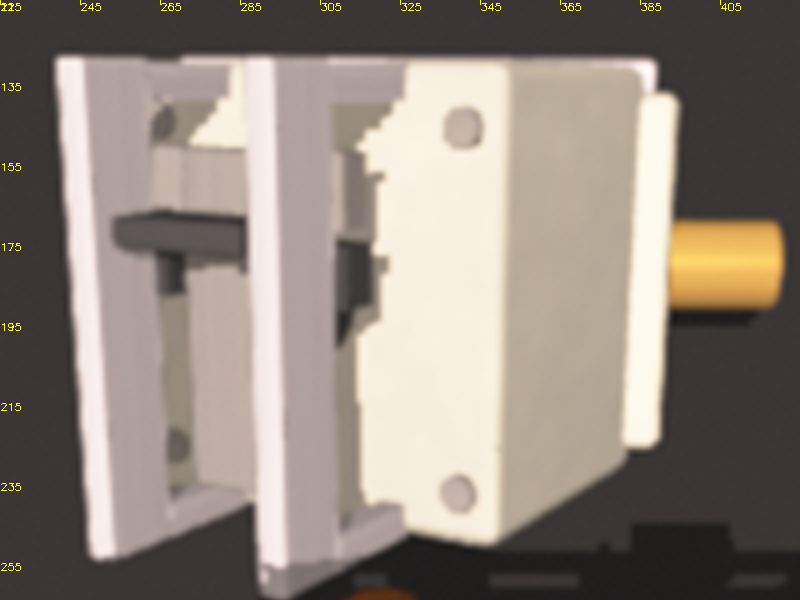

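Run:
```python
from h import *
from scipy.optimize import least_squares
w=load("w1")
# latch pts of the cheek-top corners + tab + bar
def M(p):
    x,y,z0,a=p; c,s=np.cos(a),np.sin(a);C,S=np.cos(np.pi/6),.5
    X=np.array([c*C,s*C,S]);Y=np.array([-s,c,0]);Z=np.array([-c*S,-s*S,C])
    return np.array([x,y,z0]),np.stack([X,Y,Z],1)
L=np.array([[-24,48,20],[-18,48,20],[-24,-48,20],[-18,-48,20],[18,48,20],[24,48,20],[18,-48,20],[24,-48,20]])/1e3
px=np.array([[239.2,129.3],[245.5,129.3],[248,254.3],[253.7,254.3],[286.7,129.3],[293.5,129.3],[290.7,263],[297.5,262.5]])
f=lambda p:(proj(w,M(p)[0]+L@M(p)[1].T)-px).ravel()
for fixz in (1,0):
    g=(lambda p:f([p[0],p[1],.12,p[2]])) if fixz else f
    r=least_squares(g,[.53,.26,0] if fixz else [.53,.26,.12,0]);p=r.x if not fixz else [r.x[0],r.x[1],.12,r.x[2]]
    print(np.round(p,4),np.degrees(p[3]),r.fun.round(1).tolist())
    o,R=M(p)
    for n,q in dict(tabtop0=[0,.012,.018],tabL=[-.015,.012,.018],barend=[0,-.036,0],barL0=[-.013,-.036,0],barL1=[-.013,.032,0],barR=[.013,-.036,0]).items(): print(n,proj(w,o+R@np.array(q)).round(1))
```

```text
[ 0.4962  0.2452  0.12   -0.0027] -0.15585356714165305 [0.4, -0.2, 0.2, -0.2, 0.5, -0.7, 0.4, 0.6, -0.6, -0.5, -0.1, -0.6, -0.2, -0.0, -0.4, 1.9]
tabtop0 [[269.6 180.8]]
tabL [[254.  179.5]]
barend [[286.7 237.7]]
barL0 [[274.1 235.4]]
barL1 [[270.1 151.2]]
barR [[299.8 240. ]]
[ 0.4961  0.2451  0.1189 -0.0026] -0.1484909815674579 [0.5, 0.1, 0.4, 0.0, 0.6, -1.0, 0.5, 0.3, -0.7, -0.3, -0.2, -0.3, -0.3, -0.4, -0.6, 1.6]
tabtop0 [[269.6 180.9]]
tabL [[254.  179.5]]
barend [[286.6 237.4]]
barL0 [[274.1 235.2]]
barL1 [[270.1 151.3]]
barR [[299.7 239.8]]
```

Fit good to under 1 px (worst corner 1.9 px): latch at (0.496, 0.245, 0.12), yaw about 0, and the tab sits about 2-3 mm across. Next I turn the tool, tilt it 30° and stand above the bar.

Call:
drive_tool:
  commands:
    - [0,0,0,0,0,7,0]
    - [0,0,0,0,0,7,0]
    - [0,0,0,0,0,7,0]
    - [0,0,0,0,0,7,0]
    - [0,0,0,0,0,7,0]
    - [0,0,0,0,0,7,0]
    - [0,0,0,0,0,7,0]
    - [0,0,0,0,0,7,0]
    - [0,0,0,0,0,7,0]
    - [0,0,0,0,0,7,0]
    - [0,0,0,0,0,7,0]
    - [0,0,0,0,0,7,0]
    - [0,0,0,0,0,6,0]
    - [0,0,0,0,6,0,0]
    - [0,0,0,0,6,0,0]
    - [0,0,0,0,6,0,0]
    - [0,0,0,0,6,0,0]
    - [0,0,0,0,6,0,0]
    - [0,0,0,0,0,0,0]
    - [0,0,0,0,0,0,0]

```text
time_s: 2.83
tool_pos: [0.5295, 0.2068, 0.2919]
tool_rot: [179.9, -29.9, -0.0]
force: [-0.1, -0.9, 0.2]
grip_width: 0.0007
```

Call:
drive_tool:
  commands:
    - [-2.9,-0.6,0.4,0,0,0,0]
    - [-2.9,-0.6,0.4,0,0,0,0]
    - [-2.9,-0.6,0.4,0,0,0,0]
    - [-2.9,-0.7,0.4,0,0,0,0]
    - [0,0,0,0,0,0,0]
    - [0,0,0,0,0,0,0]
    - [0,0,0,0,0,0,0]

```text
time_s: 3.42
tool_pos: [0.4395, 0.233, 0.2218]
tool_rot: [-179.9, -30.0, -0.1]
force: [0.1, 0.5, 0.4]
grip_width: 0.0006
```

```bash
cat >> h.py <<'E'
from scipy.spatial.transform import Rotation as Ro
LO=np.array([.4962,.2452,.12]);_a=-.0027
_c,_s=np.cos(_a),np.sin(_a);C3=np.cos(np.pi/6)
LR=np.array([[_c*C3,-_s,-_c*.5],[_s*C3,_c,-_s*.5],[.5,0,C3]])
def rep():
    from cell import env
    o=env.get_obs();R=Ro.from_euler('xyz',o['tool_rot'],degrees=True).as_matrix()
    tip=o['tool_pos']+.07*R[:,2]
    print("t",o['time_s'],"tip latch mm",(LR.T@(tip-LO)*1e3).round(1),"tool z latch",(LR.T@R[:,2]).round(3),"tool x latch",(LR.T@R[:,0]).round(3),"F latch",(LR.T@o['force']).round(1),"Fw",o['force'].round(1),"grip",round(o['grip_width'],4),"q",o['qpos'].round(0))
E
python3 - <<'E'
from h import *
cap("wrist","w2");cap("side","s2");rep()
a=cv2.imread("pics/w2.png");b=cv2.imread("pics/s2.png")[150:300,220:420]
cv2.imwrite("pics/v2.png",np.hstack([cv2.resize(a,(400,300)),cv2.resize(b,(400,300),interpolation=2)]))
E
```

```text
t 3.5167 tip latch mm [  1.9 -12.3  46.6] tool z latch [ 0.001  0.002 -1.   ] tool x latch [ 1.    -0.     0.001] F latch [-0.1 -0.9  0.1] Fw [-0.2 -0.9  0. ] grip 0.0002 q [ -24.  -11.  -17.  127.   24.   43. -147.]
```

View pics/v2.png

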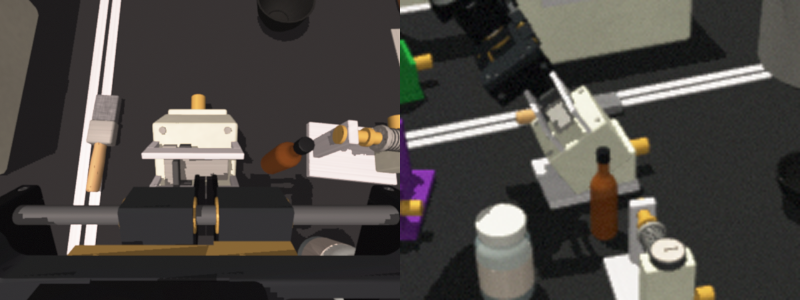

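Run:
```python
from h import *
w=load("w2");im=w["img"].copy()
for q,col in [([-13,-36,0],0),([13,-36,0],0),([-13,32,0],0),([13,32,0],0),([0,-14,0],0),([-18,48,20],1),([-18,-48,20],1),([18,48,20],1),([18,-48,20],1),([1.9,-12.3,46.6],2),([11.4,-12.3,46.6],2),([1.9,2.7,46.6],2),([1.9,-27.3,46.6],2)]:
    p=proj(w,LO+LR@(np.array(q)/1e3))[0]; cv2.circle(im,tuple(int(round(v*4)) for v in p),6,[(0,0,255),(0,255,0),(255,255,0)][col],-1,shift=2)
im=im[160:330,220:420];cv2.imwrite("pics/v2b.png",cv2.resize(im,(700,595),interpolation=2))
```

```text
(no output)
```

View pics/v2b.png

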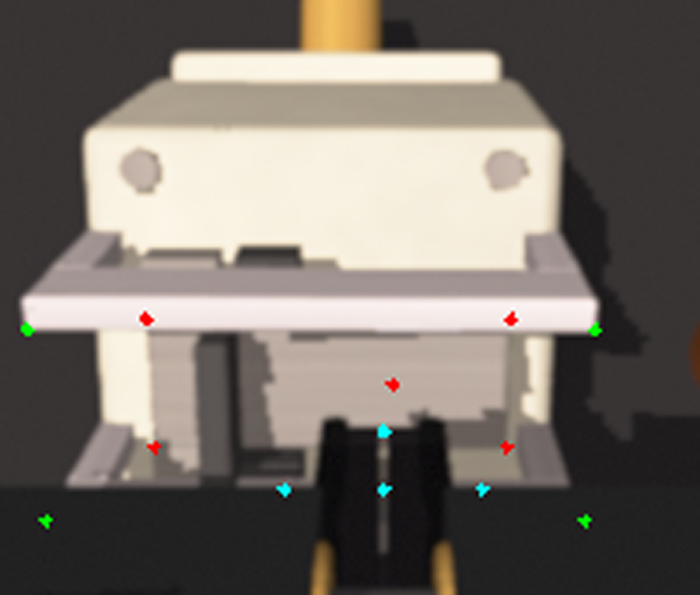

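Call:
drive_tool:
  commands:
    - [-0.2,0,0.5,0,0,0,0]
    - [0,0,1,0,0,0,0]
    - [0,0,1,0,0,0,0]
    - [0,0,1,0,0,0,0]
    - [0,0,0.5,0,0,0,0]
    - [0,0,0.3,0,0,0,0]
    - [0,0,0,0,0,0,0]
    - [0,0,0,0,0,0,0]

```text
time_s: 4.18
tool_pos: [0.4573, 0.233, 0.1819]
tool_rot: [180.0, -30.0, 0.0]
force: [-0.4, -0.9, 0.8]
grip_width: 0.0006
```

```bash
python3 -c "
from h import *
rep()"
```

```text
t 4.1833 tip latch mm [ -2.7 -12.3   3. ] tool z latch [-0.     0.001 -1.   ] tool x latch [ 1.     0.002 -0.   ] F latch [ 0.1 -0.9  0.9] Fw [-0.4 -0.9  0.8] grip 0.0006 q [ -23.   -6.  -17.  128.   29.   38. -151.]
```

Joint 7 is at -151 of -154. I'll back out and use the half-turned grasp, which leaves that joint ample room.

Call:
drive_tool:
  commands:
    - [0,0,-1,0,0,0,0]
    - [0,0,-2,0,0,0,0]
    - [0,0,-1.5,0,0,0,0]
    - [0,0,0,0,0,0,0]
    - [0,0,0,0,0,-7.1,0]
    - [0,0,0,0,0,-7.1,0]
    - [0,0,0,0,0,-7.1,0]
    - [0,0,0,0,0,-7.1,0]
    - [0,0,0,0,0,-7.1,0]
    - [0,0,0,0,0,-7.1,0]
    - [0,0,0,0,0,-7.1,0]
    - [0,0,0,0,0,-7.1,0]
    - [0,0,0,0,0,-7.1,0]
    - [0,0,0,0,0,-7.1,0]
    - [0,0,0,0,0,-7.1,0]
    - [0,0,0,0,0,-7.1,0]
    - [0,0,0,0,0,-7.1,0]
    - [0,0,0,0,0,-7.1,0]
    - [0,0,0,0,0,-7.1,0]
    - [0,0,0,0,0,-7.1,0]

```text
time_s: 5.85
tool_pos: [0.4348, 0.233, 0.2212]
tool_rot: [152.2, 11.7, 111.0]
force: [0.7, -0.2, 0.1]
grip_width: 0.0005
```

Call:
drive_tool:
  commands:
    - [0,0,0,0,0,-7.1,0]
    - [0,0,0,0,0,-7.1,0]
    - [0,0,0,0,0,-7.1,0]
    - [0,0,0,0,0,-7.1,0]
    - [0,0,0,0,0,-7.1,0]
    - [0,0,0,0,0,-7.1,0]
    - [0,0,0,0,0,-7.1,0]
    - [0,0,0,0,0,-7.1,0]
    - [0,0,0,0,0,-7.1,0]
    - [0,0,0,0,0,-2.5,0]
    - [0,0,0,0,0,0,0]
    - [0,0,0,0,0,0,0]
    - [0,0,0,0,0,0,0]

```text
time_s: 6.93
tool_pos: [0.4348, 0.233, 0.2212]
tool_rot: [180.0, 30.0, 179.9]
force: [0.1, 0.1, 0.4]
grip_width: 0.0005
```

```bash
python3 -c "
from h import *
rep()"
```

```text
t 6.9333 tip latch mm [ -2.6 -12.3  48.3] tool z latch [ 0.     0.001 -1.   ] tool x latch [-1.    -0.001 -0.   ] F latch [0.3 0.1 0.3] Fw [0.1 0.1 0.4] grip 0.0005 q [-44. -11.   1. 128.  30.  45.  29.]
```

Call:
drive_tool:
  commands:
    - [-0.25,0,1,0,0,0,0]
    - [0,0,1.5,0,0,0,0]
    - [0,0,1.2,0,0,0,0]
    - [0,0,0.8,0,0,0,0]
    - [0,0,0.3,0,0,0,0]
    - [0,0,0.3,0,0,0,0]
    - [0,0,0.3,0,0,0,0]
    - [0,0,0.3,0,0,0,0]
    - [0,0,0,0,0,0,0]
    - [0,0,0,0,0,0,0]

```text
time_s: 7.77
tool_pos: [0.4651, 0.2324, 0.1729]
tool_rot: [-179.9, 30.0, 180.0]
force: [-5.6, -2.5, 3.5]
grip_width: 0.0002
```

```bash
python3 -c "
from h import *
rep()"
```

```text
t 7.7667 tip latch mm [ -0.5 -12.8  -8.7] tool z latch [-0.001  0.    -1.   ] tool x latch [-1.    -0.002  0.001] F latch [-3.1 -2.5  5.8] Fw [-5.6 -2.5  3.5] grip 0.0002 q [-43.  -4.   3. 128.  33.  37.  27.]
```

Call:
drive_tool:
  commands:
    - [0,0,0.2,0,0,0,0]
    - [0,0,0.2,0,0,0,0]
    - [0,0,0.2,0,0,0,0]
    - [0,0,0,0,0,0,0]
    - [0,0,0,0,0,0,0]

```text
time_s: 8.18
tool_pos: [0.4677, 0.2326, 0.1688]
tool_rot: [-179.9, 30.0, 180.0]
force: [-15.3, -5.0, 14.1]
grip_width: 0.0003
```

```bash
python3 -c "
from h import *
rep()"
```

```text
t 8.1833 tip latch mm [ -0.3 -12.7 -13.5] tool z latch [-0. -0. -1.] tool x latch [-1.    -0.002  0.   ] F latch [-6.2 -5.  19.9] Fw [-15.3  -5.   14.1] grip 0.0003 q [-43.  -4.   3. 128.  33.  37.  26.]
```

Call:
drive_tool:
  commands:
    - [0,0.3,0,0,0,0,0]
    - [0,0.4,0,0,0,0,0]
    - [0,0.4,0,0,0,0,0]
    - [0,0.4,0,0,0,0,0]
    - [0,0.3,0,0,0,0,0]
    - [0,0.2,0,0,0,0,0]
    - [0,0.2,0,0,0,0,0]
    - [0,0,0,0,0,0,0]
    - [0,0,0,0,0,0,0]

```text
time_s: 8.93
tool_pos: [0.4685, 0.242, 0.1688]
tool_rot: [-178.7, 29.7, 179.5]
force: [-30.3, -35.0, 42.5]
grip_width: 0.0004
```

```bash
python3 -c "
from h import *
rep()
cap('side','s3');cap('wrist','w3')
im=cv2.imread('pics/s3.png')[170:260,270:350]
cv2.imwrite('pics/v3.png',np.hstack([cv2.resize(im,(400,450),interpolation=2),cv2.resize(cv2.imread('pics/w3.png'),(400,450))]))"
```

```text
t 8.9333 tip latch mm [  0.1  -5.1 -13.8] tool z latch [-0.005 -0.026 -1.   ] tool x latch [-1.     0.005  0.005] F latch [ -5.  -35.1  51.9] Fw [-30.3 -35.   42.5] grip 0.0004 q [-44.  -2.   2. 127.  34.  39.  24.]
```

View pics/v3.png

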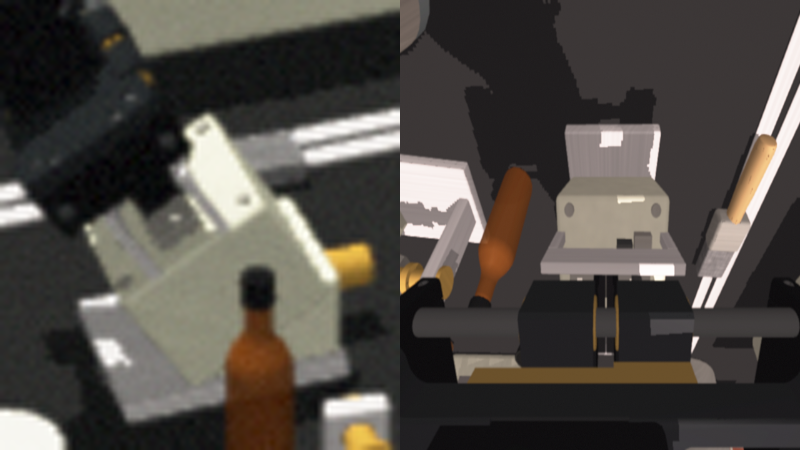

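The side force is 35 N against 52 N of press, so the tips are sticking on the bar. I'll ease the sideways command and the press.

Call:
drive_tool:
  commands:
    - [0,-0.6,0,0,0,0,0]
    - [0,-0.6,0,0,0,0,0]
    - [0,0,-0.1,0,0,0,0]
    - [0,0,0,0,0,0,0]

```text
time_s: 9.37
tool_pos: [0.4681, 0.2414, 0.1696]
tool_rot: [-179.9, 30.0, 179.9]
force: [-3.9, -4.0, 5.2]
grip_width: 0.0003
```

```bash
python3 -c "
from h import *
rep()"
```

```text
t 9.3667 tip latch mm [  0.5  -3.9 -13. ] tool z latch [ 0.001 -0.001 -1.   ] tool x latch [-1.    -0.001 -0.001] F latch [-0.8 -4.1  6.4] Fw [-3.9 -4.   5.2] grip 0.0003 q [-43.  -3.   2. 127.  33.  37.  25.]
```

Call:
drive_tool:
  commands:
    - [0,0.2,0.05,0,0,0,0]
    - [0,0.2,0,0,0,0,0]
    - [0,0.2,0,0,0,0,0]
    - [0,0.2,0,0,0,0,0]
    - [0,0,0,0,0,0,0]

```text
time_s: 9.78
tool_pos: [0.4686, 0.2435, 0.1692]
tool_rot: [-179.2, 29.9, 179.7]
force: [-17.4, -21.8, 26.1]
grip_width: 0.0003
```

```bash
python3 -c "
from h import *
rep()"
```

```text
t 9.7833 tip latch mm [  0.6  -2.8 -13.6] tool z latch [-0.002 -0.015 -1.   ] tool x latch [-1.     0.002  0.002] F latch [ -1.9 -21.8  31.3] Fw [-17.4 -21.8  26.1] grip 0.0003 q [-44.  -3.   2. 127.  34.  38.  24.]
```

```bash
python3 -c "
from h import *
w=cap('wrist','w4');c=cap('scene','c4');s=cap('side','s4')
a=cv2.resize(w['img'][230:350,220:420],(400,240),interpolation=2)
print(proj(c,LO),proj(s,LO))
p=proj(c,LO)[0].astype(int);b=cv2.resize(c['img'][p[1]-40:p[1]+35,p[0]-50:p[0]+50],(400,300),interpolation=2)
p=proj(s,LO)[0].astype(int);d=cv2.resize(s['img'][p[1]-40:p[1]+35,p[0]-50:p[0]+50],(400,300),interpolation=2)
d=cv2.convertScaleAbs(d,alpha=1.5);b=cv2.convertScaleAbs(b,alpha=1.5);a=cv2.convertScaleAbs(a,alpha=1.5)
cv2.imwrite('pics/v4.png',np.vstack([np.hstack([b,d]),np.hstack([a,np.zeros_like(a)])]))"
```

```text
[[327.58088648 219.68604403]] [[298.45385117 204.35360176]]
```

View pics/v4.png

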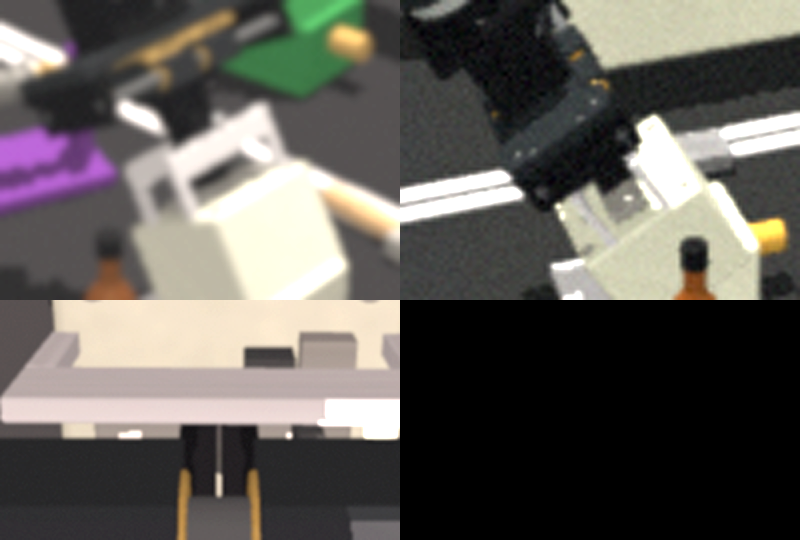

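The crop shows the fingers about 8 mm short of the dark tab, so they are stuck by friction, not jammed. I'll lift to free them, step up to the tab and press again with less force.

Call:
drive_tool:
  commands:
    - [0,-0.3,-0.3,0,0,0,0]
    - [0,0,-0.5,0,0,0,0]
    - [0,0,-0.5,0,0,0,0]
    - [0,0,-0.3,0,0,0,0]
    - [0,0,0,0,0,0,0]
    - [0,0,0,0,0,0,0]

```text
time_s: 10.43
tool_pos: [0.4603, 0.2489, 0.1825]
tool_rot: [179.9, 30.1, -180.0]
force: [0.9, 0.2, -0.7]
grip_width: 0.0006
```

```bash
python3 -c "
from h import *
rep()
w=cap('wrist','w5')
cv2.imwrite('pics/v5.png',cv2.convertScaleAbs(cv2.resize(w['img'][240:340,240:420],(720,400),interpolation=2),alpha=1.6))"
```

```text
t 10.4333 tip latch mm [0.2 3.8 2.1] tool z latch [ 0.001  0.003 -1.   ] tool x latch [-1.    -0.003 -0.001] F latch [ 0.4  0.2 -1. ] Fw [ 0.9  0.2 -0.7] grip 0.0006 q [-44.  -5.   1. 127.  32.  39.  25.]
```

View pics/v5.png

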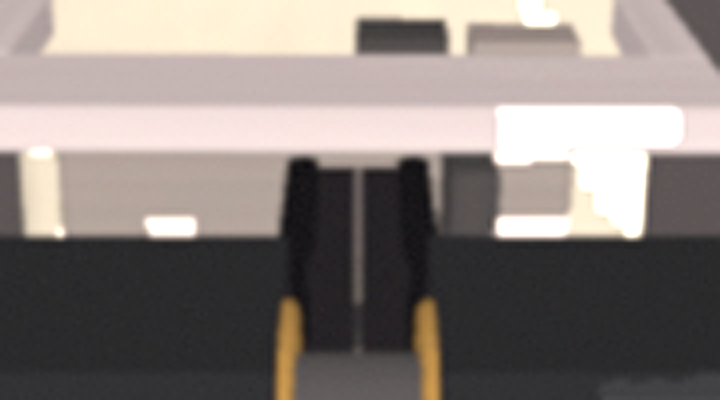

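Call:
drive_tool:
  commands:
    - [0,0,0.4,0,0,0,0]
    - [0,0,0.5,0,0,0,0]
    - [0,0,0.4,0,0,0,0]
    - [0,0,0.2,0,0,0,0]
    - [0,0,0.05,0,0,0,0]
    - [0,0,0,0,0,0,0]
    - [0,0,0,0,0,0,0]

```text
time_s: 11.07
tool_pos: [0.468, 0.2487, 0.1691]
tool_rot: [180.0, 30.0, -180.0]
force: [-6.7, -0.4, 9.5]
grip_width: 0.0004
```

```bash
python3 -c "
from h import *
rep()"
```

```text
t 11.0667 tip latch mm [  0.1   3.6 -13.4] tool z latch [ 0.     0.002 -1.   ] tool x latch [-1.    -0.003 -0.   ] F latch [-1.  -0.4 11.6] Fw [-6.7 -0.4  9.5] grip 0.0004 q [-44.  -3.   2. 127.  34.  37.  25.]
```

Call:
drive_tool:
  commands:
    - [0,0.2,-0.03,0,0,0,0]
    - [0,0.2,-0.04,0,0,0,0]
    - [0,0.2,-0.04,0,0,0,0]
    - [0,0,0,0,0,0,0]

```text
time_s: 11.4
tool_pos: [0.4679, 0.2511, 0.1691]
tool_rot: [-179.7, 29.9, 179.9]
force: [-4.6, -6.8, 8.8]
grip_width: 0.0006
```

```bash
python3 -c "
from h import *
rep()"
```

```text
t 11.4 tip latch mm [ -0.    5.5 -13.3] tool z latch [-0.001 -0.005 -1.   ] tool x latch [-1.    -0.001  0.001] F latch [ 0.4 -6.8  9.9] Fw [-4.6 -6.8  8.8] grip 0.0006 q [-44.  -2.   2. 127.  34.  38.  24.]
```

Call:
drive_tool:
  commands:
    - [0,0.2,-0.03,0,0,0,0]
    - [0,0.2,-0.03,0,0,0,0]
    - [0,0.2,-0.03,0,0,0,0]
    - [0,0,0,0,0,0,0]

```text
time_s: 11.73
tool_pos: [0.4674, 0.2573, 0.1695]
tool_rot: [-179.7, 29.9, 179.9]
force: [-2.7, -5.7, 6.0]
grip_width: 0.0003
```

```bash
python3 -c "
from h import *
rep()"
```

```text
t 11.7333 tip latch mm [ -0.3  11.7 -12.7] tool z latch [-0.001 -0.004 -1.   ] tool x latch [-1.    -0.001  0.001] F latch [ 0.7 -5.7  6.6] Fw [-2.7 -5.7  6. ] grip 0.0003 q [-44.  -2.   1. 126.  34.  38.  23.]
```

Call:
drive_tool:
  commands:
    - [0,0.2,0.02,0,0,0,0]
    - [0,0.2,0,0,0,0,0]
    - [0,0.2,-0.02,0,0,0,0]
    - [0,0,0,0,0,0,0]

```text
time_s: 12.07
tool_pos: [0.4675, 0.2626, 0.1694]
tool_rot: [-179.6, 29.9, 179.9]
force: [-3.9, -7.0, 6.2]
grip_width: 0.0006
```

```bash
python3 -c "
from h import *
rep()"
```

```text
t 12.0667 tip latch mm [ -0.3  16.9 -12.8] tool z latch [-0.002 -0.006 -1.   ] tool x latch [-1.    -0.001  0.002] F latch [-0.2 -7.   7.3] Fw [-3.9 -7.   6.2] grip 0.0006 q [-44.  -1.   1. 126.  34.  38.  23.]
```

Call:
drive_tool:
  commands:
    - [0,0.2,0,0,0,0,0]
    - [0,0.2,-0.02,0,0,0,0]
    - [0,0.2,-0.03,0,0,0,0]
    - [0,0,0,0,0,0,0]

```text
time_s: 12.4
tool_pos: [0.4676, 0.2634, 0.1692]
tool_rot: [-179.1, 29.8, 179.7]
force: [-7.7, -18.5, 15.3]
grip_width: 0.0004
```

```bash
python3 -c "
from h import *
rep()
w=cap('wrist','w6')
cv2.imwrite('pics/v6.png',cv2.convertScaleAbs(cv2.resize(w['img'][240:340,240:420],(720,400),interpolation=2),alpha=1.6))"
```

```text
t 12.4 tip latch mm [ -0.4  17.  -13. ] tool z latch [-0.004 -0.016 -1.   ] tool x latch [-1.     0.002  0.004] F latch [  1.  -18.6  17.1] Fw [ -7.7 -18.5  15.3] grip 0.0004 q [-45.  -1.   1. 125.  34.  39.  22.]
```

View pics/v6.png

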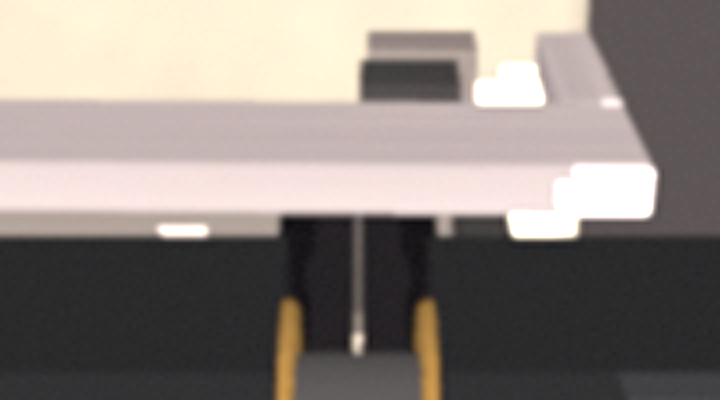

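Call:
drive_tool:
  commands:
    - [0,0.2,-0.05,0,0,0,0]
    - [0,0.1,-0.03,0,0,0,0]
    - [0,0,0,0,0,0,0]

```text
time_s: 12.7
tool_pos: [0.4676, 0.2638, 0.1693]
tool_rot: [-178.9, 29.7, 179.6]
force: [-5.5, -23.6, 13.4]
grip_width: 0.0004
```

```bash
python3 -c "
from h import *
rep()"
```

```text
t 12.7 tip latch mm [ -0.5  17.  -12.9] tool z latch [-0.005 -0.021 -1.   ] tool x latch [-1.     0.003  0.005] F latch [  2.  -23.6  14.4] Fw [ -5.5 -23.6  13.4] grip 0.0004 q [-45.  -1.   1. 125.  34.  40.  22.]
```

Call:
drive_tool:
  commands:
    - [0,-0.4,0,0,0,0,0]
    - [0,-0.4,0,0,0,0,0]
    - [0,-0.2,-0.2,0,0,0,0]
    - [0,0,-0.5,0,0,0,0]
    - [0,0,-1,0,0,0,0]
    - [0,0,-2,0,0,0,0]
    - [0,0,-2.5,0,0,0,0]
    - [0,0,0,0,0,0,0]
    - [0,0,0,0,0,0,0]

```text
time_s: 13.45
tool_pos: [0.4351, 0.2669, 0.2273]
tool_rot: [179.8, 30.2, -179.9]
force: [0.7, -0.8, -0.1]
grip_width: 0.0004
```

```bash
python3 -c "
from h import *
rep()
w=cap('wrist','w7');im=w['img'].copy()
for q in [[0,28,18],[-15,28,18],[15,28,18],[-13,-36,-10],[13,-36,-10],[-18,48,20],[18,48,20]]:
    p=proj(w,LO+LR@(np.array(q)/1e3))[0];print(q,p.round(1));cv2.circle(im,tuple(int(round(v*4)) for v in p),4,(0,0,255),-1,shift=2)
cv2.imwrite('pics/v7.png',cv2.resize(im[150:330,220:420],(666,600),interpolation=2))"
```

```text
t 13.45 tip latch mm [ 0.9 21.9 53.5] tool z latch [ 0.003  0.006 -1.   ] tool x latch [-1.    -0.003 -0.003] F latch [ 0.5 -0.8 -0.5] Fw [ 0.7 -0.8 -0.1] grip 0.0004 q [-46.  -9.  -1. 125.  30.  46.  26.]
[0, 28, 18] [338.5 268.1]
[-15, 28, 18] [338.8 245.4]
[15, 28, 18] [338.2 289.9]
[-13, -36, -10] [245.3 235.5]
[13, -36, -10] [247.8 270.3]
[-18, 48, 20] [371.9 241.8]
[18, 48, 20] [369.6 295.5]
```

View pics/v7.png

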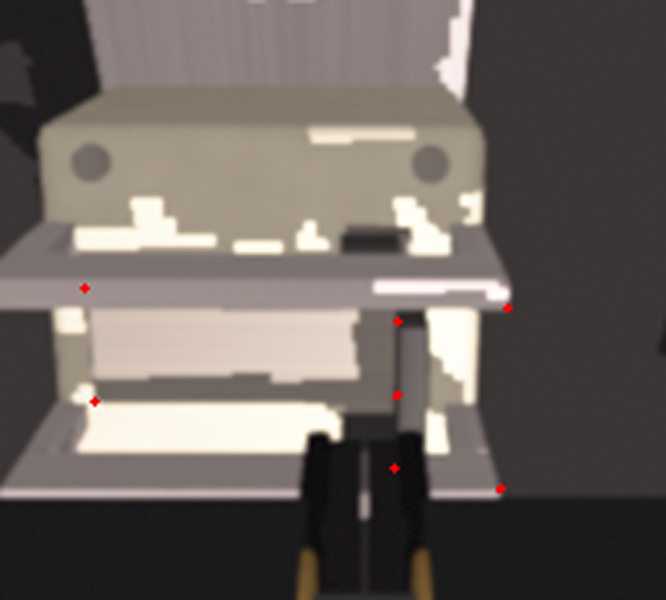

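The tab's pushed face lies on the predicted 28 mm line (px 339,255) and the bar edge fits about 10 mm down after release, so the plunger is locked and trapped. Now to the coupler.

Call:
drive_tool:
  commands:
    - [-2.6,0,-0.5,0,0,0,0]
    - [-2.6,0,-0.5,0,0,0,0]
    - [-2.6,0,-0.5,0,0,0,0.5]
    - [-2.6,0,-0.5,0,0,0,0.65]
    - [0,0,0,0,6,0,0.65]
    - [0,0,0,0,6,0,0.65]
    - [0,0,0,0,6,0,0.65]
    - [0,0,0,0,6,0,0.65]
    - [0,0,0,0,6,0,0.65]
    - [0,0,0,0,0,7,0.65]
    - [0,0,0,0,0,7,0.65]
    - [0,0,0,0,0,7,0.65]
    - [0,0,0,0,0,7,0.65]
    - [0,0,0,0,0,7,0.65]
    - [0,0,0,0,0,7,0.65]
    - [0,0,0,0,0,7,0.65]
    - [0,0,0,0,0,7,0.65]
    - [0,0,0,0,0,7,0.65]
    - [0,0,0,0,0,7,0.65]
    - [0,0,0,0,0,7,0.65]

```text
time_s: 15.17
tool_pos: [0.5154, 0.2649, 0.293]
tool_rot: [-179.9, 0.1, 102.7]
force: [0.1, -0.3, -0.0]
grip_width: 0.0567
```

Call:
drive_tool:
  commands:
    - [0,0,0,0,0,7,0.65]
    - [0,0,0,0,0,7,0.65]
    - [0,0,0,0,0,4.5,0.65]
    - [-3.5,0.6,0,0,0,0,0.65]
    - [-3.5,0.6,0,0,0,0,0.65]
    - [-3.5,0.6,0,0,0,0,0.65]
    - [-3.5,0.6,0,0,0,0,0.65]
    - [-3.5,0.6,0,0,0,0,0.65]
    - [-3.5,0.6,0,0,0,0,0.65]
    - [-3.5,0.6,0,0,0,0,0.65]
    - [-3.5,0.6,0,0,0,0,0.65]
    - [-3.5,0.6,0,0,0,0,0.65]
    - [0,0,0,0,0,0,0.65]
    - [0,0,0,0,0,0,0.65]
    - [0,0,0,0,0,0,0.65]

```text
time_s: 16.42
tool_pos: [0.5389, -0.0532, 0.2936]
tool_rot: [-179.9, 0.0, 84.5]
force: [-0.3, 0.1, 0.3]
grip_width: 0.0565
```

Run:
```python
from h import *
from cell import env
cap("wrist","w8");s=cap("side","s8");o=env.get_obs();print(o['time_s'],o['tool_pos'],o['tool_rot'],o['qpos'].round(0),o['grip_width'])
cv2.imwrite("pics/s8c.png",cv2.resize(s['img'][160:360,240:440],(600,600),interpolation=2))
```

```text
16.5167 [ 0.53900815 -0.05197664  0.29386255] [-1.79937390e+02  3.05841402e-03  8.46511270e+01] [-28.   5.  32. 100.  -3.  76.   0.] 0.05663166588830292
```

View pics/w8.png

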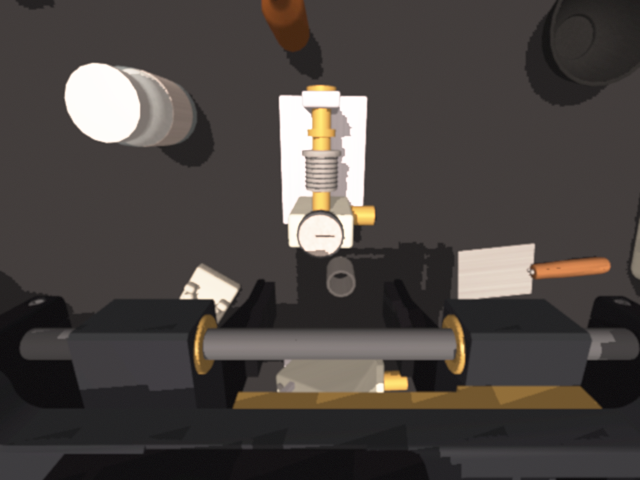

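View pics/s8c.png

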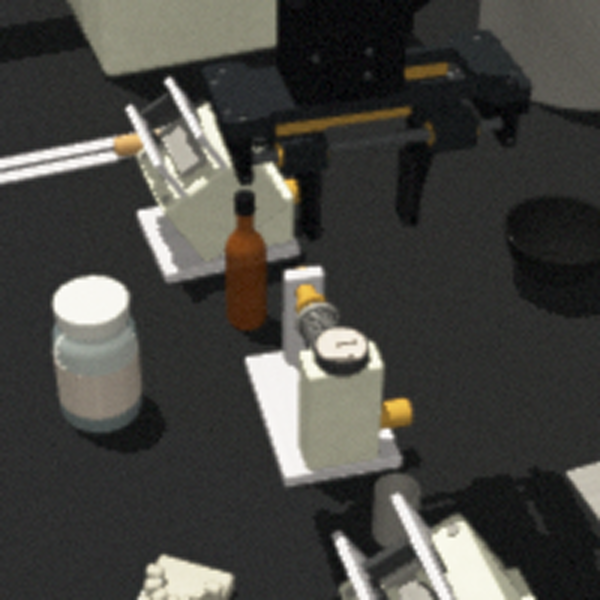

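Run:
```python
from h import *
w=load("w8");im=w["img"]
cv2.imwrite("pics/w8c.png",cv2.resize(im[80:260,270:390],(400,600),interpolation=2))
for p,z in [((322,152),.102),((322,191),.099),((321.5,175),.099),((321.5,100),.100),((322,106),.1)]: print(p,onz(w,*p,z))
```

```text
(322, 152) [0.54  0.016 0.102]
(322, 191) [ 0.5367 -0.0161  0.099 ]
(321.5, 175) [ 0.5376 -0.0027  0.099 ]
(321.5, 100) [0.5436 0.0552 0.1   ]
(322, 106) [0.5435 0.0508 0.1   ]
```

View pics/w8c.png

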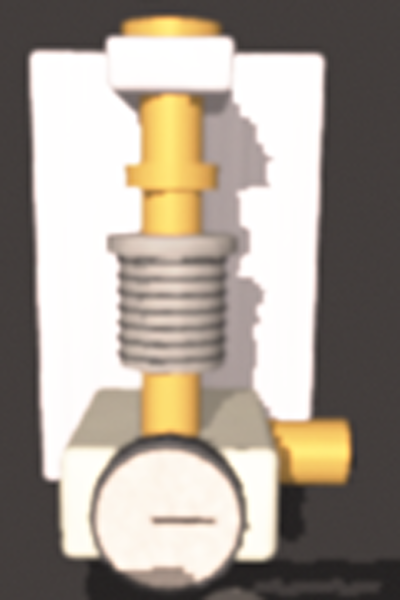

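Call:
drive_tool:
  commands:
    - [2.5,-0.3,0,0,0,0,0.65]
    - [2.5,-0.2,0,0,0,0,0.65]
    - [0,0,2.5,0,0,0,0.65]
    - [0,0,3,0,0,0,0.65]
    - [0,0,3,0,0,0,0.65]
    - [0,0,1.5,0,0,0,0.65]
    - [0,0,0,0,0,0,0.65]
    - [0,0,0,0,0,0,0.65]

```text
time_s: 17.18
tool_pos: [0.5384, -0.0023, 0.194]
tool_rot: [-179.9, 0.0, 84.6]
force: [0.2, -0.5, -0.1]
grip_width: 0.0563
```

Run:
```python
from h import *
from cell import env
w=cap("wrist","w9");o=env.get_obs();print(o['time_s'],o['tool_pos'],o['tool_rot'],o['force'])
R=Ro.from_euler('xyz',o['tool_rot'],degrees=True).as_matrix()
im=w['img'].copy()
for dy in(-.028,.028):
    p=proj(w,o['tool_pos']+R@np.array([0,dy,.07]))[0];cv2.circle(im,tuple(p.astype(int)),3,(0,0,255),-1)
cv2.imwrite("pics/w9b.png",im)
```

```text
17.2333 [ 0.53929616 -0.00251513  0.19530458] [ 1.79949801e+02 -5.47004226e-03  8.45970689e+01] [-0.07019166  0.04783086  0.51735546]
```

View pics/w9b.png

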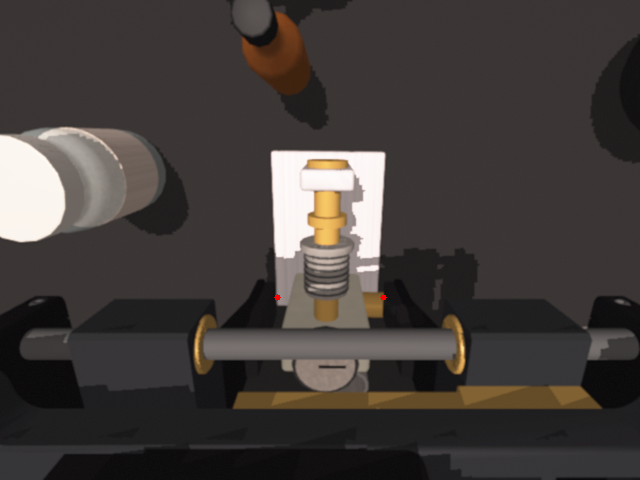

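Call:
drive_tool:
  commands:
    - [0,-0.1,1.5,0,0,0,0.65]
    - [0,0,2,0,0,0,0.65]
    - [0,0,1.6,0,0,0,0.65]
    - [0,0,0.5,0,0,0,0.65]
    - [0,0,0,0,0,0,0.65]
    - [0,0,0,0,0,0,0.3]
    - [0,0,0,0,0,0,0]
    - [0,0,0,0,0,0,0]
    - [0,0,0,0,0,0,0]
    - [0,0,0,0,0,0,0]
    - [0,0,0,0,0,0,0]
    - [0,0,0,0,0,0,0]
  force: 45

```text
time_s: 18.23
tool_pos: [0.5366, -0.0032, 0.1389]
tool_rot: [-179.8, -0.0, 84.5]
force: [-5.3, 1.0, 6.1]
grip_width: 0.0271
```

Run:
```python
from h import *
from cell import env
w=cap("wrist","w10");o=env.get_obs();print(o['time_s'],o['tool_pos'],o['tool_rot'],o['force'],o['grip_width'])
```

```text
18.2833 [ 0.53659121 -0.00324048  0.13885784] [-1.79815389e+02 -2.29646608e-02  8.44963380e+01] [-4.86195226 -0.78674398  5.07542576] 0.026750661628643844
```

View pics/w10.png

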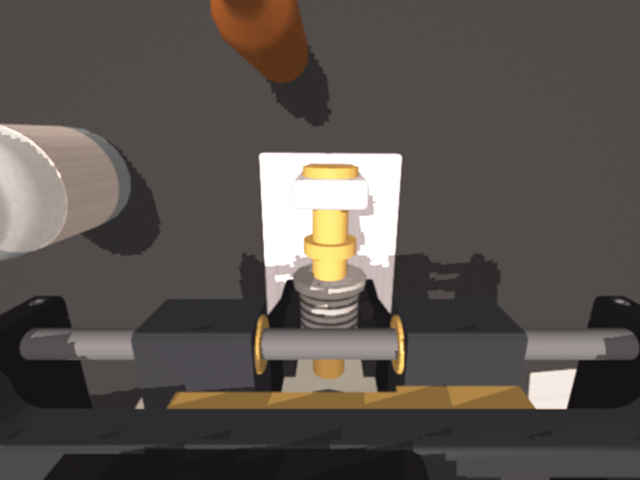

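The sleeve is gripped (27 mm opening; the pads are behind the collar at px 330,285). I'll pull back.

Call:
drive_tool:
  commands:
    - [-0.3,0,0,0,0,0,0]
    - [-0.3,0,0,0,0,0,0]
    - [-0.3,0,0,0,0,0,0]
    - [-0.3,0,0,0,0,0,0]
    - [-0.2,0,0,0,0,0,0]
    - [0,0,0,0,0,0,0]
    - [0,0,0,0,0,0,0]

```text
time_s: 18.87
tool_pos: [0.5356, -0.0122, 0.1389]
tool_rot: [-179.8, -0.4, 84.6]
force: [-4.0, 10.6, 4.1]
grip_width: 0.0267
```

Run:
```python
from h import *
from cell import env
w=cap("wrist","w11");o=env.get_obs();print(o['time_s'],o['tool_pos'],o['tool_rot'],o['force'],o['grip_width'])
```

```text
18.9167 [ 0.5356607  -0.0122087   0.13887943] [-179.82253663   -0.38719865   84.64883711] [-2.71107219  9.87233365  4.70949748] 0.02690369763376625
```

View pics/w11.png

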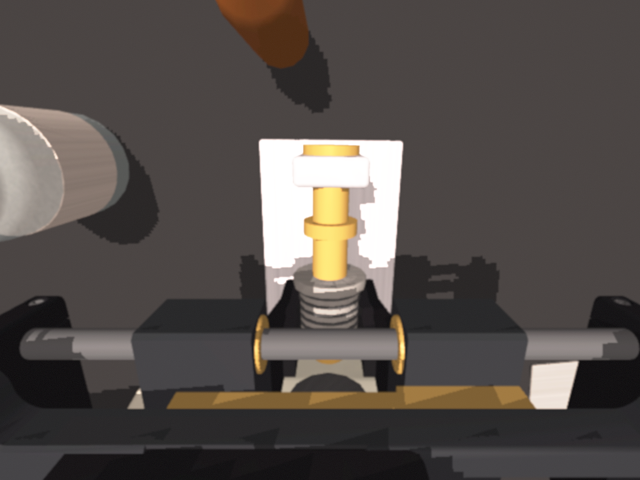

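The sleeve has moved 9 mm with the pads (collar still at row 280) and the force is about 10 N. I'll pull further to the stop.

Call:
drive_tool:
  commands:
    - [-0.2,0,0,0,0,0,0]
    - [-0.2,0,0,0,0,0,0]
    - [-0.2,0,0,0,0,0,0]
    - [0,0,0,0,0,0,0]
    - [0,0,0,0,0,0,0]

```text
time_s: 19.33
tool_pos: [0.5354, -0.014, 0.1389]
tool_rot: [-179.8, -0.7, 84.8]
force: [-2.7, 17.5, 3.6]
grip_width: 0.0271
```

Run:
```python
from h import *
from cell import env
w=cap("wrist","w12");o=env.get_obs();print(o['time_s'],o['tool_pos'],o['tool_rot'],o['force'],o['grip_width'])
a=load("w11")["img"][130:330,240:420];cv2.imwrite("pics/v12.png",np.hstack([cv2.resize(a,(400,444)),cv2.resize(w["img"][130:330,240:420],(400,444))]))
```

```text
19.3833 [ 0.53542752 -0.01405623  0.13885919] [-179.82258405   -0.67356841   84.7934022 ] [-3.02655486 18.36192782  3.69952773] 0.027185637174163127
```

View pics/v12.png

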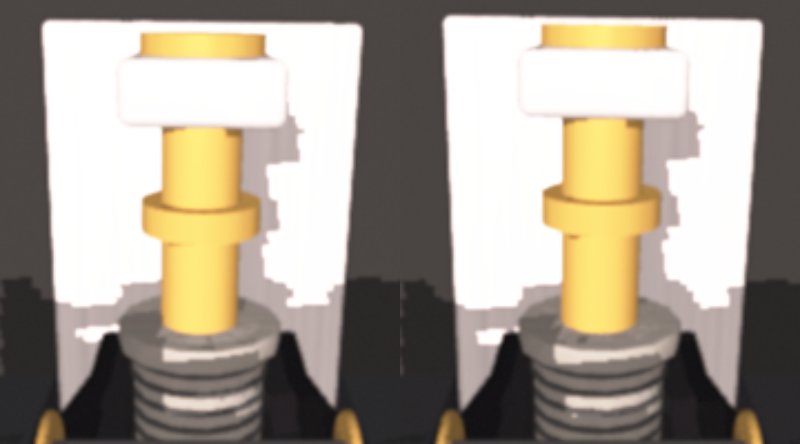

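Force rose to 18 N with only 1.8 mm more travel and no slip on the collar, so the sleeve is at its back stop. I'll ease off the preload, then open and let it snap forward.

Call:
drive_tool:
  commands:
    - [0.4,0,0,0,0,0,0]
    - [0,0,0,0,0,0,0.3]
    - [0,0,0,0,0,0,0.65]
    - [0,0,0,0,0,0,0.65]
    - [0,0,0,0,0,0,0.65]
    - [0,0,0,0,0,0,0.65]
    - [0,0,0,0,0,0,0.65]
    - [0,0,-1.5,0,0,0,0.65]
    - [0,0,-3,0,0,0,0.65]
    - [0,0,-3,0,0,0,0.65]
    - [0,0,-4,0,0,0,0.65]
    - [0,0,-4,0,0,0,0.65]
    - [-2.5,0,0,0,0,0,0.65]
    - [-2.5,0,0,0,0,0,0.65]
    - [0,0,0,0,0,0,0.65]
    - [0,0,0,0,0,0,0.65]

```text
time_s: 20.72
tool_pos: [0.5312, -0.0713, 0.2938]
tool_rot: [180.0, 0.0, 84.3]
force: [-0.7, 1.0, -0.2]
grip_width: 0.0566
```

Run:
```python
from h import *
from cell import env
w=cap("wrist","w13");s=cap("side","s13");o=env.get_obs();print(o['time_s'],o['tool_pos'],o['force'],o['grip_width'])
s0=load("side0")["img"]
f=lambda im,x,y,W:cv2.resize(im[y:y+W*3//4,x:x+W],(400,300),interpolation=2)
cv2.imwrite("pics/v13.png",np.vstack([np.hstack([f(w['img'],220,70,240),f(s['img'],265,170,80)]),np.hstack([f(s['img'],180,150,260),f(s0,180,150,260)])]))
for p,z in [((322,152),.102),((322,191),.099)]: print(onz(w,*p,z))
```

```text
20.8167 [ 0.53138361 -0.06860767  0.29324906] [ 0.48216485  0.58895504 -0.40130519] 0.056446506731617226
[ 0.533  -0.0021  0.102 ]
[ 0.5295 -0.0342  0.099 ]
```

View pics/v13.png

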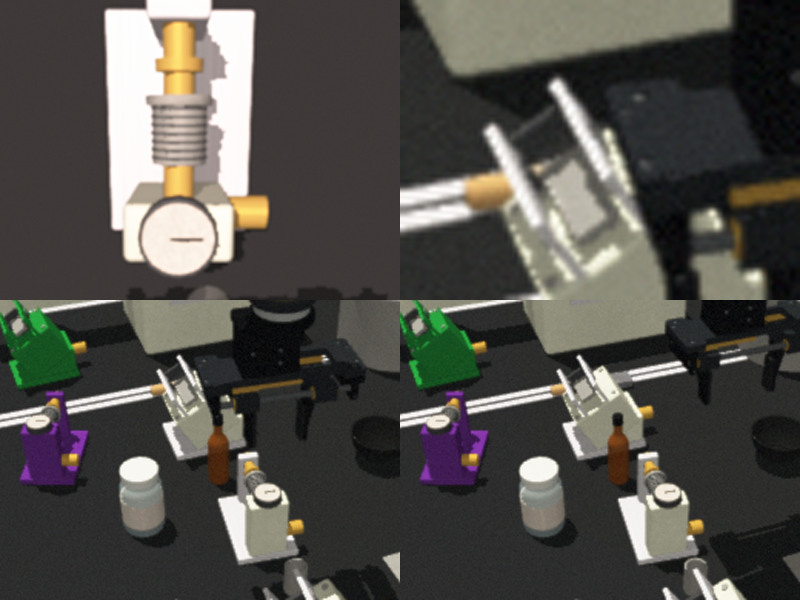

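View pics/s13.png

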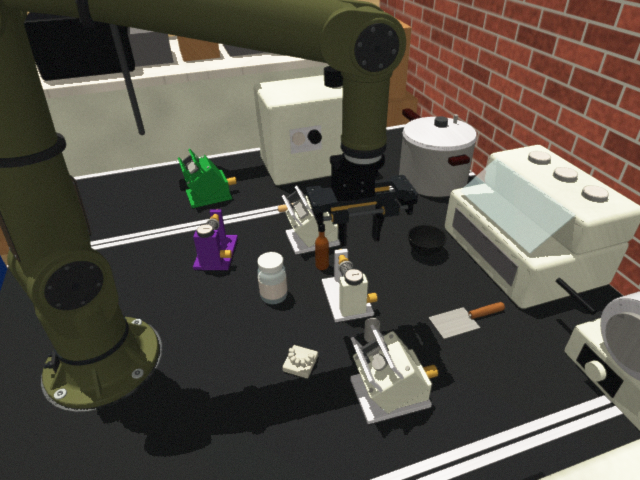

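Run:
```python
from h import *
for n in("w8","w13"):
    w=load(n);a=w["img"][100 if n=="w8" else 70:,:];r0=100 if n=="w8" else 70
    c=int(round(proj(w,[.5385,.001,.085])[0][0])); 
    off=a[:130,c+12:c+16].astype(int).mean(1); hsv=cv2.cvtColor(w["img"],cv2.COLOR_BGR2HSV)[r0:r0+130,c-3:c+3]
    brass=(hsv[...,1]>100).mean(1)>.5
    rows=np.where(np.diff(brass.astype(int)))[0]+r0+1
    print(n,c,rows,[onz(w,c,r,.1)[1] for r in rows])
```

```text
w8 322 [108 151 192 211] [np.float64(0.0494), np.float64(0.0167), np.float64(-0.0168), np.float64(-0.0331)]
w13 328 [ 83 127 170 188] [np.float64(0.0488), np.float64(0.0166), np.float64(-0.0171), np.float64(-0.032)]
```

The sleeve ends read y = 0.0166/-0.0171 m, against 0.0167/-0.0168 before the pull, so it is fully forward. The keeper is still across and the bystanders are where they were. Handing in.

```bash
python3 -c "
from cell import env
print(env.get_obs()['force'].round(1)); print(env.sign_off())"
```

```text
[ 0.5  0.6 -0.4]
the job is handed in; nothing more can be done
None
```

I locked the flat-bar valve, bled the line at the white coupler, and handed the job in about 21 s into the 48 s allowed.

- **Valve lock:** I pressed the flat bar home with shut fingers and slid them along +y against the tab until it stopped hard, at about 24 N sideways. After I let go, the wrist view showed the tab's pushed face on the fully-across line. The bar sat about 10 mm in, so it is trapped.
- **Coupler:** I gripped the sleeve and pulled it back to its stop. It travelled about 10 mm, and the force rose to 18 N, above the 11 N spring, with no slip. I then opened the fingers and it sprang forward. Its ends measured within 0.3 mm of where they were before the pull.
- **Left alone:** I never approached the round-button valve or the look-alikes. The before and after side views show the bystanders in view unmoved, but the gripper hid the brush in the last one. The final force reading was near zero, with the robot touching nothing.

**What went wrong on the way:**
- My first approach came within about 3° of joint 7's limit, so I backed out and turned the tool half round.
- The first two slides stuck by friction on the bar, with up to about 52 N of press and 35 N sideways at the fingertips. I lifted off and pressed again more lightly. Only the fingertips were in contact, and this is well below the 120 N wrist limit.

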